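Set up the matte box bench for pickup

ROBOT

A 6-joint arm with a two-finger parallel gripper is mounted at the origin on the work surface. World frame = base frame: x ahead of the robot, y to its left, z up, the work surface at z = 0. Lengths are in m, angles in rad, forces in N, time in s.
With the tool pointing down it reaches from about 0.425 to 0.925 m from the base axis. Payload 12.5 kg.
Tool frame: the origin (TCP) lies midway between the tips of the shut fingers; the grasp point (between the pads) lies 19 mm behind it; z points along the fingers, y is the line along which they close (so a half turn about z gives the same grasp; the last joint's range is limited). The gripper opens to 85 mm and grips with 20 to 120 N. Pads are 22 mm wide; open, the fingers measure 114 mm over their backs; the gripper's body (76 mm by 85 mm) begins 54 mm behind the grasp point. The pads swing forward as they close: fully open they stand 13 mm farther back than shut.
Start: joints at [-1.289, 0.491, 1.559, -0, 1.092, -0.106], TCP at [0.236, -0.579, 0.231] pointing down, gripper open.
Joint ranges: [-3.1, 3.1], [-0.84, 2.19], [0.05, 2.79], [-1.13, 4.28], [0.06, 2.93], [-2.69, 2.69]. Speed limits (rad/s): [2.22, 2.22, 2.79, 3.14, 3.14, 3.14].

INTERFACE

Orientations are given as a rotation vector (axis times angle).
In Python, from cell import manip, camera, masks_of gives the robot as it stands. The module is installed in compiled form; this text tells all that it offers.
- The arm moves only by the tool play_rows, never from a script. Its argument "commands" is text: rows parted by semicolons, each of 6 numbers parted by spaces: the shift along the tool's x, y, z as a fraction of full scale, then the turn, a rotation vector about the tool's x, y, z as a fraction of full scale. A call has 1 to 8 rows; each row is the pose to reach, as a shift and turn from the pose commanded when the call began, along the tool's axes at that moment; what a row does not reach only later rows make up. Full scale, the value 1, is 0.8 m for a shift and 90 degrees for a turn. A row lasts 1/10 s, in which the tool goes at most 50 mm and 8.59 degrees, less where a joint would pass 70% of its speed; a pose out of reach is approached as far as the arm can. A call with a number of a shift or a turn outside -1 to 1 is refused whole. A call with a gripper value outside its range is refused whole. "fingers" is the closure, from -1 (fully open) to 1 (shut), set as the call begins (left out, the last holds). The fingers move at their own pace and stop on an object; "newtons" is the grip in N (left out, the last holds). Time passes only in rows, so rows that repeat a pose let the fingers close. It gives the time, the measured TCP pose, the force, the opening and the grip force at its end, in the units of the state.
- manip.get_obs(): the state, without advancing time (a new reading comes with each control period).
- camera(name): name is "side" or "top" or "wrist"; returns a dict with "image" (480x640x3 uint8, red, green, blue), "K" (3x3 intrinsics, pixels), "origin" and "attitude" of the camera in the world; the wrist camera has in their place "mount" (4x4, takes a point from camera to tool coordinates, whose origin is the TCP and whose axes are the flange's). Camera axes: x right, y down, z forward; pixel columns grow to the right and rows downward; lengths in m; the calibration is good to about 2 mm. A picture is of the moment at which its call begins: read the wrist's pose just before it. There is no depth.
- manip.finish_job(): hands the job in; it is judged then, once.
Trained networks look in a picture, given as the dict that the camera call returned (one of the last four; its "shot" number tells which), for a name from the list of things; names that differ only in an ending like _2 or _b are one class to them, and where a whole thing is asked for, a point or a joint stands for the part that bears it (a point fixed in the world has none). Each returns a list of dicts, best first, with "p" (0 to 1); they miss things now and then, are a little off and sometimes report something else, mostly with a low value. They report only what shows in the picture. A call takes as long as a camera call.
- masks_of(name, picture): "mask" (480x640 bool, what is visible of it) and "bbox" ([left, top, width, height] in pixels, round what is visible of it).
The state is a dict: "time": time; "joint_positions": joint angles; "qd": joint speeds; "joint_torque": joint torques, N m; "position": TCP position; "eef_rot": TCP orientation; "force": force on the tool from outside, world axes, zero at the start; "torque": the same for the moment, N m; "grip_width": opening from 0.0 (shut) to 1.0 (fully open); "grasp_force": force on a finger pad.
Only numpy, scipy, OpenCV 4.12 (cv2) and the standard library are available. Lean on these libraries where they do the work, as an engineer would, in place of code of your own. Each camera call takes 0.05 s, during which the arm holds its last target. There are 200 camera calls.

TASK

Get the matte box bench ready for pickup: stand the gray battery that was left on the bench upright in the charger tray with the green stripe; hold the red release lever squeezed while you slide the matte box along to the notch with the orange tag, then let go so that it latches there; and fold the matte box's top flap fully down. Leave the other gear on the counter where it stands.

Things in the scene. Friction and masses are not known exactly. Their poses are not given: they have to be found in the camera images.
- bench: Fixed bench: base plate x -180..70, y -190..260 mm, with a grey deck 80 mm wide, top 40 mm up, along y. Origin on the counter under the deck's centre line; y is the sliding direction, towards a lens fixed on the deck (y 168..245 mm, top 136 mm); x points away from the robot at yaw 0. On the robot side (x -145..-128) a notched bar: a long park slot and notches at y = 43, 73, 103, 133 mm.
- carriage (a joint): Slide of the carriage with the matte box along bench y (m), 0 to 0.172, growing towards the lens; parked at 0 to 0.016. Pull 2 to 4 N when unlocked. The pawl stands over the notches at 0.080, 0.110, 0.140, 0.170 (1.5 mm play either way). Matte box: black, 130 mm along bench x (centred on the deck), 70 mm along y, top 142 mm up.
- lever (a joint): Red release lever hinged on the carriage (rad): 0 = let go and pawl down in a notch, 0.24 = fully squeezed; the pawl is clear of the teeth from 0.19 on. A spring returns it: about 3 N to start, 8 N on its pad when fully squeezed. If it stays above 0.1 after letting go, the pawl sits on a tooth.
- lever_pad (a point): Middle of the outer (+y) face of the red lever's upright paddle, on the matte box's robot side: 24 mm wide (bench x), 10 mm thick; point 96 mm above the counter, paddle top 115 mm, bottom 67 mm; the mechanism below reaches 56 mm up. Squeezing moves it 14 mm along bench -y, towards the post.
- post_pad (a point): Middle of the outer (-y) face of the aluminium grip post fixed on the carriage: 24 mm wide, 10 mm thick, top 119 mm, point 96 mm above the counter. Outer faces of post and paddle are 50 mm apart at rest, 36 mm fully squeezed: pinch them together from above, closing along bench y. 38 mm free between their sides and the matte box.
- pawl (a point): Centre of the red pawl (8 mm long along y, 36 mm wide) at the lever's foot, in the notched bar. The notch it is in is the one whose tag has the same bench y.
- tag_orange: Orange tag 22 x 16 x 10 mm on the base plate beside the wanted notch (white tags stand at the other three); its axes are parallel to the bench's; its bench y is the notch's middle. Origin at the centre of its underside.
- flap (a joint): Top flap of the matte box (rad): 0 = lying flat on the box, closed; larger = swung up (0.6 to 1.0 at the start, its free edge then 215 to 250 mm above the counter). Its hinge is stiff (0.08 N m) so that it stays where it is left.
- flap_hinge (a point): Middle of the flap's hinge line, along bench y at the matte box's edge away from the robot, 142 mm up. The flap is a black plate 126 mm long from the hinge, 72 mm wide, 4 mm thick, with a yellow edge strip; closed, it reaches towards bench -x, top 146 mm up. Pressing down on it 55 mm from the hinge closes it.
- battery_mid (a point): Centre of the gray camera battery, standing: 75 mm (its x) x 52 mm (its y) x 110 mm high, 0.35 to 0.65 kg. It stands on the deck between matte box and lens.
- charger: Charger tray with a green stripe: black, open, 140 mm (x) x 130 mm (y), rim 18 mm high, walls and floor 6 mm thick, fixed. Origin at the centre of its underside on the counter.
- filter_mid (a point): Centre of a smoked glass filter 115 x 115 x 6 mm in a steel frame, standing in a dark wooden stand 150 x 70 mm (top of filter 125 mm up). Leave alone.
- level_mid (a point): Centre of a chrome bubble level 100 x 25 x 22 mm lying on the counter. Leave alone.
- adapter_mid (a point): Centre of a blue lens mount adapter ring, 90 mm across, 30 mm high. Leave alone.
- prime_mid (a point): Centre of a black lens standing on end, 92 mm across, 120 mm high. Leave alone.

How it is judged:
By the outcome, as a careful person would: the job done as asked, in the order asked, and still so for the second after the job is handed in, with the robot touching nothing.
It also fails if it takes over 72 s, if anything falls off the work surface, if the arm or the gripper's body presses on something with over 40 N, if the wrist force passes 120 N, or if a joint passes its speed limit or range.

## Working session

There is one attempt and no reset: what is moved stays moved. The work goes in short steps, Python scripts to look and compute and a tool call to move; the robot and the scene stay as the last step left them, time stands still between calls to the robot, and variables do not carry over. Pictures are saved under pics/ and viewed, at most 10 in all, crops included, and the job is handed in when it is done.

Besides the shell and the picture viewer there is one more tool, called after "Call:" in YAML: its name, and indented under it one key for each argument. play_rows: Moves the arm, as the interface text tells. Shift numbers are shares of 0.8 m and turn numbers shares of 90 degrees, none past 1 either way. Its arguments: {"type":"object","properties":{"commands":{"type":"string"},"fingers":{"type":"number"},"newtons":{"type":"number"}},"required":["commands"]}

```bash
mkdir -p pics; cat > h.py <<'E'
import numpy as np, cv2, json
from scipy.spatial.transform import Rotation as R
from cell import manip, camera, masks_of
def pose():
    o=manip.get_obs(); return np.array(o["position"]),R.from_rotvec(o["eef_rot"]).as_matrix()
def cam(name):
    p,r=pose(); c=camera(name)
    if name=="wrist":
        T=np.eye(4);T[:3,:3]=r;T[:3,3]=p; T=T@np.array(c["mount"]); c["R"],c["o"]=T[:3,:3],T[:3,3]
    else:
        a=np.array(c["attitude"]); c["R"]=a if a.shape==(3,3) else R.from_rotvec(a).as_matrix(); c["o"]=np.array(c["origin"])
    return c
def ray(c,u,v):
    d=c["R"]@np.linalg.solve(np.array(c["K"]),[u,v,1.]); return d/np.linalg.norm(d)
def atz(c,u,v,z):
    d=ray(c,u,v); return c["o"]+d*(z-c["o"][2])/d[2]
def tri(obs):
    A=np.zeros((3,3));b=np.zeros(3)
    for c,u,v in obs:
        d=ray(c,u,v);P=np.eye(3)-np.outer(d,d);A+=P;b+=P@c["o"]
    x=np.linalg.solve(A,b)
    return x,[np.linalg.norm(np.cross(x-c["o"],ray(c,u,v))) for c,u,v in obs]
def proj(c,X):
    q=np.array(c["K"])@(c["R"].T@(np.asarray(X)-c["o"])); return q[:2]/q[2]
def save(c,f): cv2.imwrite("pics/"+f,c["image"][:,:,::-1])
E
python3 - <<'E'
from h import *
print(manip.get_obs())
for n in("side","top"):
    c=cam(n);save(c,n+"0.png");print(n,c["o"],np.array(c["attitude"]).shape,c["K"],c["R"].tolist())
    for t in["bench","carriage","lever","pawl","tag_orange","flap","battery_mid","charger","filter_mid","level_mid","adapter_mid","prime_mid","lever_pad","post_pad"]:
        for m in masks_of(t,c)[:2]:
            ys,xs=np.nonzero(m["mask"]);print(t,round(m["p"],2),m["bbox"],xs.mean().round(1),ys.mean().round(1))
c=cam("wrist");save(c,"w0.png");print(c["mount"])
E
```

```text
{'time': 0.0, 'joint_positions': array([-1.28859738e+00,  4.91553519e-01,  1.55943881e+00,  2.96630297e-05,
        1.09172357e+00, -1.05625822e-01]), 'qd': array([-0.00093143,  0.00031123, -0.00024226, -0.00165002,  0.00024396,
       -0.00024103]), 'joint_torque': array([-9.52942501e-04, -6.18448806e+01, -2.61588836e+01, -7.19354057e-05,
        4.05295970e-03, -1.70662204e-06]), 'position': array([ 0.23630886, -0.57836043,  0.23073516]), 'eef_rot': array([-3.08161635e+00, -6.05145938e-01,  1.14353664e-04]), 'force': array([-0.41628164,  0.94488002,  0.80531122]), 'torque': array([-0.00744275, -0.03012281, -0.01628958]), 'grasp_force': 0.0, 'grip_width': 1.0030349110665233}
side [0.32764617 0.78284478 0.561942  ] (3,) [[478.02594746   0.         313.50302296]
 [  0.         478.02594746 240.96113318]
 [  0.           0.           1.        ]] [[-0.9571283301652835, -0.13749414712385427, 0.2549523859501993], [-0.2896418495239713, 0.4652207479834647, -0.8364671270588213], [-0.00359980545982741, -0.874451265167127, -0.48510001674733205]]
bench 0.59 [196.4, 156.9, 215.0, 240.0] 307.2 2
[... 1593 characters left out ...]
ilter_mid 0.84 [476.9, 304.7, 70.6, 20.9] 511.8 314.2
level_mid 0.66 [424.2, 205.0, 45.4, 15.7] 445.7 213.4
level_mid 0.63 [329.9, 291.7, 31.2, 19.8] 345.2 298.8
adapter_mid 0.7 [138.3, 200.1, 42.2, 38.9] 157.5 218.0
prime_mid 0.87 [475.4, 186.5, 54.8, 51.1] 501.5 212.1
lever_pad 0.71 [332.4, 292.2, 27.6, 18.8] 345.7 298.5
lever_pad 0.36 [477.5, 306.1, 71.0, 19.2] 512.0 314.2
post_pad 0.8 [328.6, 206.4, 80.1, 104.3] 372.7 252.6
[[ 8.05886813e-04 -9.62910114e-01 -2.69821167e-01  6.94388573e-02]
 [ 9.99999586e-01  6.61953669e-04  6.24430609e-04  1.43860103e-04]
 [-4.22661437e-04 -2.69821559e-01  9.62910249e-01 -1.42444979e-01]
 [ 0.00000000e+00  0.00000000e+00  0.00000000e+00  1.00000000e+00]]
```

View pics/top0.png

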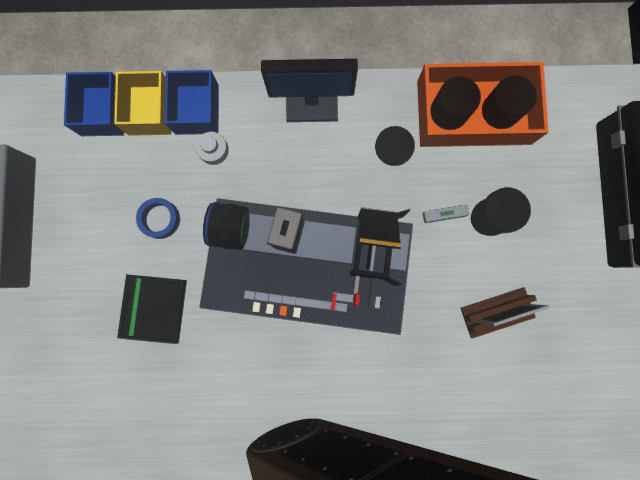

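View pics/side0.png

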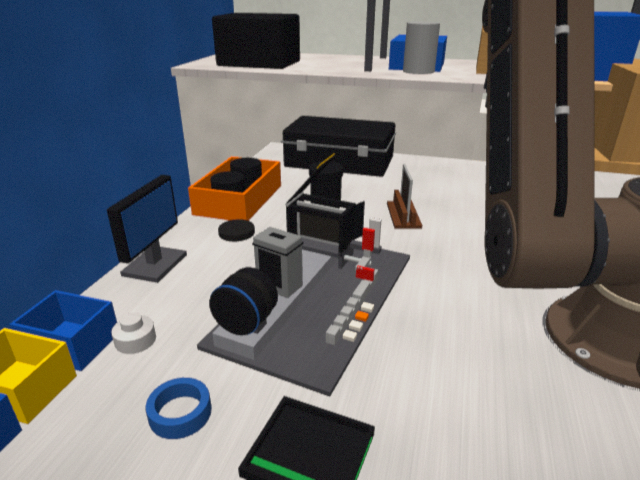

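Top view: lens left at (227,226), battery (286,230), matte box (378,250), tags at row ~311 with the orange one at (283,311), third from the lens side, and charger at (152,309). The side view agrees, with the flap raised and the battery standing upright on the deck.

```bash
python3 - <<'E'
from h import *
t=cam("top");s=cam("side")
for u,v in[(218,199),(412,228),(402,334),(200,308)]: print("plate",atz(t,u,v,0.01).round(3))
for n in["tag_orange","battery_mid","charger","lever","prime_mid","filter_mid","adapter_mid","level_mid"]:
    a=masks_of(n,t);b=masks_of(n,s)
    if a and b:
        o=[(c,*np.argwhere(m[0]["mask"]).mean(0)[::-1]) for c,m in((t,a),(s,b))]
        x,e=tri(o);print(n,x.round(3),np.round(e,4))
    elif a: print(n,'top only',atz(t,*np.argwhere(a[0]["mask"]).mean(0)[::-1],.01))
def hs(c,lo,hi,box):
    h=cv2.cvtColor(c["image"],cv2.COLOR_RGB2HSV);m=cv2.inRange(h,lo,hi);x0,y0,x1,y1=box;k=np.zeros_like(m);k[y0:y1,x0:x1]=m[y0:y1,x0:x1];return k
mt=hs(t,(5,120,120),(20,255,255),(270,300,300,320));ms=hs(s,(5,120,120),(20,255,255),(340,300,380,330))
f=lambda m:np.argwhere(m).mean(0)[::-1]
print("tag",f(mt),f(ms),*tri([(t,*f(mt)),(s,*f(ms))]))
# zoomed pair
a=cv2.resize(t["image"][190:340,190:420],None,fx=1.7,fy=1.7);b=cv2.resize(s["image"][200:350,230:380],None,fx=2.7,fy=2.7)
g=hs(t,(50,80,60),(75,255,255),(110,270,200,350));print("stripe",f(g),atz(t,*f(g),.018))
ch=masks_of("charger",t)[0]["mask"].astype(np.uint8);r=cv2.minAreaRect(np.argwhere(ch)[:,::-1].astype(np.float32));print(r,[atz(t,*p,.018).round(3) for p in cv2.boxPoints(r)])
E
```

```text
plate [0.701 0.237 0.01 ]
plate [ 0.626 -0.202  0.01 ]
plate [ 0.391 -0.17   0.01 ]
plate [0.456 0.276 0.01 ]
tag_orange [ 0.471 -0.051 -0.091] [0.0017 0.0017]
battery_mid [0.558 0.06  0.18 ] [0.0459 0.0459]
charger [0.458 0.38  0.018] [0.0021 0.0021]
lever [ 0.47  -0.044  0.066] [0.0012 0.0012]
prime_mid [ 0.644 -0.376  0.083] [0.0017 0.0017]
filter_mid [ 0.433 -0.388  0.081] [0.0004 0.0004]
level_mid top only [ 0.65761228 -0.27756893  0.01      ]
tag [282.88571429 310.45714286] [361.375      315.61666667] [0.44753207 0.09113078 0.01927064] [np.float64(0.00018802976588110323), np.float64(0.00018802976588118208)]
stripe [134.48972603 306.69520548] [0.46169508 0.41792399 0.018     ]
((151.923095703125, 308.6153869628906), (61.5212287902832, 66.48261260986328), 7.125016689300537) [array([0.395, 0.454, 0.018]), array([0.539, 0.44 , 0.018]), array([0.519, 0.304, 0.018]), array([0.376, 0.32 , 0.018])]
```

Call:
play_rows:
  commands: "0 0 -0.06 0 0 0; 0 0 -0.12 0 0 0; 0 0 -0.18 0 0 0;0 0 -0.24 0 0 0"
  fingers: -1

```text
time: 2.9
position: [0.2363, -0.5782, 0.4255]
eef_rot: [3.082, 0.605, 0.0]
force: [0.4, 0.3, -0.2]
grip_width: 0.998
grasp_force: 0.0
```

Call:
play_rows:
  commands: "0.05 -0.03 0 0 0 -0.09; 0.1 -0.06 0 0 0 -0.18; 0.15 -0.09 0 0 0 -0.27; 0.2 -0.12 0 0 0 -0.36; 0.25 -0.15 0 0 0 -0.45; 0.3 -0.18 0 0 0 -0.54; 0.35 -0.21 0 0 0 -0.63; 0.39 -0.24 0 0 0 -0.72"

```text
time: 3.7
position: [0.4537, -0.2809, 0.4234]
eef_rot: [2.271, 2.17, 0.0]
force: [0.7, -0.5, -0.2]
grip_width: 0.997
grasp_force: 0.0
```

```bash
cat >> h.py <<'E'
def go(X,yaw,rows=8,p=None,r=None):
    "print tool-frame fractions to bring TCP to X with tool-down yaw (deg)"
    if p is None: p,r=pose()
    a=np.radians(yaw); T=np.array([[np.cos(a),np.sin(a),0],[np.sin(a),-np.cos(a),0],[0,0,-1]])
    d=r.T@(np.asarray(X)-p)/.8; w=R.from_matrix(r.T@T).as_rotvec()/(np.pi/2)
    print("need",d.round(3),w.round(3),"rows",max(np.linalg.norm(d)*.8/.05,np.linalg.norm(w)*90/8.59).round(1))
E
python3 - <<'E'
from h import *
p,r=pose();print(p,r[:,0]);go([.48,.04,.43],171)
E
```

```text
[ 0.45367044 -0.28092558  0.42337112] [ 4.56594290e-02  9.98957057e-01 -1.21693236e-04]
need [ 0.402  0.015 -0.008] [ 0.     0.    -0.929] rows 9.7
```

Call:
play_rows:
  commands: "0.05 0 0 0 0 -0.09; 0.1 0 0 0 0 -0.18; 0.16 0 0 0 0 -0.28; 0.22 0.01 0 0 0 -0.37; 0.27 0.01 0 0 0 -0.46; 0.32 0.01 -0.01 0 0 -0.56; 0.37 0.01 -0.01 0 0 -0.66; 0.4 0.01 -0.01 0 0 -0.75"

```text
time: 4.5
position: [0.4769, 0.0387, 0.4317]
eef_rot: [0.689, 3.064, 0.0]
force: [1.0, -0.4, -0.0]
grip_width: 1.004
grasp_force: 0.0
```

Call:
play_rows:
  commands: "0 0 0 0 0 -0.09; 0 0 0 0 0 -0.16; 0 0 0 0 0 -0.16"

```text
time: 4.8
position: [0.4771, 0.0366, 0.4313]
eef_rot: [0.309, 3.126, -0.0]
force: [-0.8, -0.7, 0.1]
grip_width: 1.001
grasp_force: 0.0
```

```bash
python3 - <<'E'
from h import *
c=cam("wrist");save(c,"w1.png");p,r=pose();print(p,r[:,0],c["o"],c["K"])
for t in["carriage","lever","pawl","tag_orange","flap","battery_mid","charger","post_pad"]:
    for m in masks_of(t,c)[:2]:
        ys,xs=np.nonzero(m["mask"]);print(t,round(m["p"],2),np.round(m["bbox"]),xs.mean().round(1),ys.mean().round(1))
E
```

```text
[0.47715696 0.03637588 0.4313364 ] [-9.79832629e-01  1.99819913e-01 -1.49090519e-04] [0.41155407 0.05026942 0.57377732] [[380.02874007   0.         324.42197931]
 [  0.         380.02874007 244.39948722]
 [  0.           0.           1.        ]]
carriage 0.68 [173. 144. 334. 206.] 332.7 230.9
lever 0.6 [233. 178.  55.  43.] 262.2 199.1
pawl 0.7 [233. 172.  54.  47.] 261.9 199.3
pawl 0.54 [505.  66. 114. 111.] 561.6 122.3
tag_orange 0.58 [351. 154.  13.  14.] 356.7 159.7
flap 0.73 [212. 331.  54.  23.] 233.6 342.1
battery_mid 0.76 [348. 250.  52.  84.] 373.1 291.5
battery_mid 0.32 [176. 172. 110. 187.] 237.4 270.0
charger 0.94 [508.  69. 109. 108.] 561.5 122.2
post_pad 0.7 [176. 174. 112. 180.] 237.4 270.7
post_pad 0.54 [346. 249.  55.  84.] 373.2 291.1
```

View pics/w1.png

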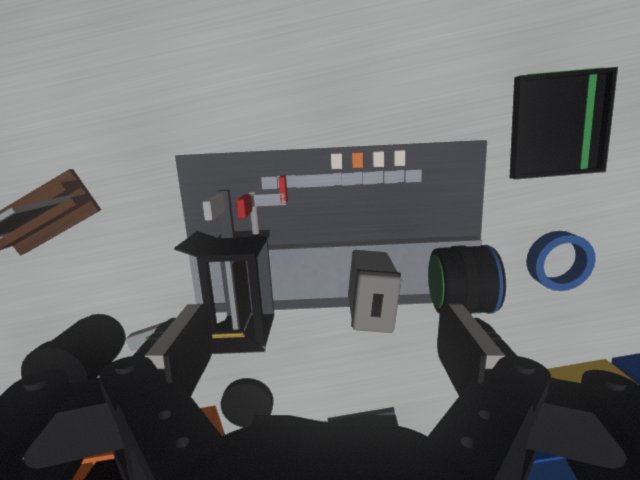

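Wrist view: the matte box with raised flap is at (235,290), red paddle (245,206), post (213,205), pawl (283,189), orange tag (357,160) second from the matte box side, battery (375,290) turned about 5° off the bench, and charger (561,122). Next I fit the bench, battery and charger numerically.

```bash
cat > fit.py <<'E'
from h import *
from scipy.optimize import least_squares, minimize
t,s,w=cam("top"),cam("side"),cam("wrist")
def blobs(c,lo,hi,box,n,amin=12):
    m=cv2.inRange(cv2.cvtColor(c["image"],cv2.COLOR_RGB2HSV),lo,hi);x0,y0,x1,y1=box
    k=np.zeros_like(m);k[y0:y1,x0:x1]=m[y0:y1,x0:x1]
    _,_,st,ce=cv2.connectedComponentsWithStats(k)
    i=[j for j in range(1,len(st)) if st[j,4]>=amin];i.sort(key=lambda j:-st[j,4]);return [(ce[j].round(1).tolist(),int(st[j,4])) for j in i[:n]]
tb,sb,wb=(245,295,305,322),(325,295,385,345),(325,145,415,172)
O=[(c,blobs(c,(5,120,120),(20,255,255),b,1)) for c,b in((t,tb),(s,sb),(w,wb))]
W=[(c,blobs(c,(0,0,200),(40,75,255),b,3)) for c,b in((t,tb),(w,wb))]
for x in O+W: print(x[1])
x,e=tri([(c,*b[0][0]) for c,b in O]);print("orange",x.round(4),np.round(e,4))
tag=x
rt=blobs(t,(172,130,90),(180,255,255),(325,285,365,310),3,4)+blobs(t,(0,180,90),(3,255,255),(325,285,365,310),3,4);print("red top",rt)
red=lambda c,b:[(q[0],q[1]) for q in blobs({"image":c["image"][:,:,::-1]},(115,140,70),(125,255,255),b,3,4)]
R_={n:red(c,b) for n,c,b in(("t",t,(325,285,370,312)),("s",s,(350,220,385,290)),("w",w,(230,170,295,225)))};print(R_)
def box(pose,dim,z0,z1):
    x,y,a=pose;ca,sa=np.cos(a),np.sin(a)
    return [[x+ca*i*dim[0]/2-sa*j*dim[1]/2,y+sa*i*dim[0]/2+ca*j*dim[1]/2,z] for i in(-1,1) for j in(-1,1) for z in(z0,z1)]
def sil(c,X):
    q=np.array([proj(c,x) for x in X],np.float32);im=np.zeros((960,1280),np.uint8)
    cv2.fillConvexPoly(im,np.round(cv2.convexHull(q).reshape(-1,2)*2).astype(int),1);return im
def fitbox(name,dim,z0,z1,x0,cams):
    M=[]
    for c in cams:
        m=masks_of(name,c)[0];M.append((c,cv2.resize(m["mask"].astype(np.uint8),(1280,960),interpolation=0)))
    def cost(p,zz=0):
        v=0
        for c,m in M:
            a=sil(c,box(p[:3],dim,z0+zz,z1+zz));v+=1-(a&m).sum()/(a|m).sum()
        return v/len(M)
    best=min((minimize(cost,[x0[0],x0[1],a],method="Nelder-Mead",options=dict(initial_simplex=[[x0[0],x0[1],a],[x0[0]+.015,x0[1],a],[x0[0],x0[1]+.015,a],[x0[0],x0[1],a+.15]])) for a in x0[2]),key=lambda r:r.fun)
    b=best.x;print(name,b[:2].round(4),np.degrees(b[2]).round(1),"miss",round(best.fun,3),"z-shift miss",[round(minimize(lambda p:cost(p,zz),b,method="Nelder-Mead").fun,3) for zz in(-.015,.015)])
    return b
fitbox("battery_mid",(.075,.052),.04,.15,(.585,.09),[t,w]) if 0 else None
B=fitbox("battery_mid",(.075,.052),.04,.15,(.60,.085,(-.5,-.15,.2)),[t,w])
C=fitbox("charger",(.14,.13),0,.018,(.458,.38,(-.1,.1)),[t,w])
# bench fit
obs=[(t,(218,199),(.07,.26)),(t,(412,228),(.07,-.19)),(t,(402,334),(-.18,-.19)),(t,(200,308),(-.18,.26)),(w,(178,155),(-.18,-.19)),(w,(486,141),(-.18,.26))]
def res(p):
    ox,oy,a,tx,tz,pz=p;r=[]
    f=lambda bx,by,z:[ox+np.cos(a)*bx-np.sin(a)*by,oy+np.sin(a)*bx+np.cos(a)*by,z]
    for c,u,(bx,by) in obs: r+=list((proj(c,f(bx,by,pz))-u)*.5)
    for c,b in O: r+=list(proj(c,f(tx,.073,tz))-b[0][0])
    for c,b in W:
        for q,y in zip(sorted(z[0] for z in b),(.133,.103,.043) if c is t else (.043,.103,.133)): r+=list(proj(c,f(tx,y,tz))-q)
    return np.array(r+[(pz-.01)*200])
q=least_squares(res,[.592,-.008,-.16,-.158,.02,.01],loss="soft_l1");print("bench",q.x.round(4),np.degrees(q.x[2]),"rms",np.sqrt((res(q.x)**2).mean()))
np.save("fit.npy",np.r_[q.x[:3],B,C])
E
python3 fit.py
```

```text
[]
[([361.3, 315.2], 109)]
[([357.1, 159.5], 170)]
[]
[]Traceback (most recent call last):
  File "fit.py", line 13, in <module>
    x,e=tri([(c,*b[0][0]) for c,b in O]);print("orange",x.round(4),np.round(e,4))
                 ~^^^
IndexError: list index out of range
```

```bash
python3 - <<'E'
s=open("fit.py").read()
s=s.replace('t,s,w=cam("top"),cam("side"),cam("wrist")','''T0=dict(cam("top"));w=cam("wrist");s=cam("side");t=dict(T0);t["image"]=cv2.imread("pics/top0.png")[:,:,::-1].copy()''')
s=s.replace("(0,0,200),(40,75,255)","(0,0,170),(40,90,255)").replace("tb,sb,wb=(245,295,","tb,sb,wb=(245,301,")
s=s.replace('m=masks_of(name,c)[0]','m=SAVED[name] if c is t else masks_of(name,c)[0]')
s=s.replace('def fitbox','''SAVED={}
for n,b in(("battery_mid",(262,204,310,260)),("charger",(110,265,200,350))):
    m=np.full((480,640),2,np.uint8);bg=np.zeros((1,65));fg=bg.copy();x,y,x2,y2=b;m=np.zeros((480,640),np.uint8)
    mm=[q for q in masks_of(n,dict(T0,image=t["image"]))] if 0 else []
    cv2.grabCut(t["image"][:,:,::-1].copy(),m,(x,y,x2-x,y2-y),bg,fg,5,cv2.GC_INIT_WITH_RECT);SAVED[n]={"mask":(m&1)==1};print(n,SAVED[n]["mask"].sum())
def fitbox''')
open("fit.py","w").write(s)
E
python3 fit.py
```

```text
[([282.9, 310.5], 70)]
[([361.2, 315.3], 108)]
[([357.0, 159.6], 170)]
[([269.4, 308.5], 63), ([296.6, 312.2], 62), ([255.9, 306.7], 61)]
[([378.5, 158.6], 142), ([336.4, 160.6], 140), ([399.5, 157.5], 139)]
orange [0.4483 0.0903 0.0194] [0.0012 0.0002 0.0013]
red top [([357.0, 299.0], 49), ([333.2, 301.4], 38)]
{'t': [([356.6, 299.4], 67), ([333.2, 301.9], 58)], 's': [([367.8, 238.9], 250), ([364.9, 272.9], 213)], 'w': [([243.7, 206.0], 267), ([282.6, 189.2], 157)]}
battery_mid 1226
charger 4034
battery_mid [0.6119 0.0741] -14.4 miss 0.071 z-shift miss [np.float64(0.09), np.float64(0.112)]
charger [0.4581 0.3819] -6.6 miss 0.023 z-shift miss [np.float64(0.049), np.float64(0.045)]
bench [ 0.5971 -0.0065 -0.1526 -0.1613  0.0197  0.0048] -8.744210787491674 rms 0.6680752665825042
```

```bash
cat >> h.py <<'E'
OX,OY,BA=.5971,-.0065,-.1526
BM=np.array([[np.cos(BA),-np.sin(BA)],[np.sin(BA),np.cos(BA)]])
def w2b(X): return np.r_[BM.T@(np.asarray(X)[:2]-[OX,OY]),X[2]]
def b2w(X): return np.r_[[OX,OY]+BM@np.asarray(X)[:2],X[2]]
E
python3 - <<'E'
from h import *
t,s,w=cam("top"),cam("side"),cam("wrist")
for n,a,b,c in(("paddle",(356.6,299.4),(367.8,238.9),(243.7,206.)),("pawl",(333.2,301.9),(364.9,272.9),(282.6,189.2))):
    for o in([(t,*a),(s,*b),(w,*c)],[(t,*a),(w,*c)]):
        x,e=tri(o);print(n,w2b(x).round(4),np.round(e,4))
# project expected paddle/post/box corners to pick from saved wrist pic
for z in(.142,):print(*(proj(w,b2w([x,y,z])).round() for x in(-.065,.065) for y in(-.07,0)))
go([.6119,.0741,.26],180-14.4)
go(np.r_[.6119,.0741,.11],180-14.4)
E
```

```text
paddle [-0.1152 -0.079   0.0925] [0.0014 0.0006 0.0019]
paddle [-0.116  -0.0771  0.1057] [0.0006 0.0006]
pawl [-0.128  -0.0337  0.0401] [0.0013 0.0008 0.002 ]
pawl [-0.1285 -0.0324  0.059 ] [0.0003 0.0003]
[247. 253.] [306. 251.] [257. 350.] [312. 348.]
need [-0.156  0.08   0.214] [-0.     0.     0.033] rows 4.4
need [-0.156  0.08   0.402] [-0.     0.     0.033] rows 7.0
```

Call:
play_rows:
  commands: "-0.04 0.02 0.04 0 0 0.01; -0.08 0.04 0.08 0 0 0.02; -0.12 0.06 0.12 0 0 0.033; -0.156 0.08 0.16 0 0 0.033; -0.156 0.08 0.18 0 0 0.033; -0.156 0.08 0.18 0 0 0.033"

```text
time: 6.4
position: [0.6118, 0.0746, 0.2841]
eef_rot: [-0.392, -3.112, 0.001]
force: [-0.1, 0.1, 0.1]
grip_width: 1.0
grasp_force: 0.0
```

```bash
python3 - <<'E'
from h import *
w=cam("wrist");save(w,"w2.png");p,r=pose();print(p)
m=masks_of("battery_mid",w)
for q in m[:2]: print(q["p"],q["bbox"])
im=w["image"].copy()
x,y,a=.6119,.0741,np.radians(-14.4);ca,sa=np.cos(a),np.sin(a)
for z in(.15,.04):
    P=[proj(w,[x+ca*i*.0375-sa*j*.026,y+sa*i*.0375+ca*j*.026,z]) for i,j in((-1,-1),(1,-1),(1,1),(-1,1))]
    print(z,np.round(P).tolist());cv2.polylines(im,[np.round(P).astype(int)],True,(255,0,0) if z>.1 else (0,255,0),1)
cv2.imwrite("pics/w2o.png",im[:,:,::-1])
go([.6119,.0741,.095],180-14.4)
E
```

```text
[0.61200186 0.07442015 0.28640233]
0.7 [290.8, 24.5, 18.9, 28.3]
0.62 [290.5, 174.8, 74.3, 106.7]
0.15 [[288.0, 182.0], [290.0, 279.0], [357.0, 280.0], [360.0, 182.0]]
0.04 [[298.0, 170.0], [299.0, 243.0], [349.0, 243.0], [350.0, 171.0]]
need [ 0.    -0.     0.241] [-0.  0.  0.] rows 3.9
```

View pics/w2o.png

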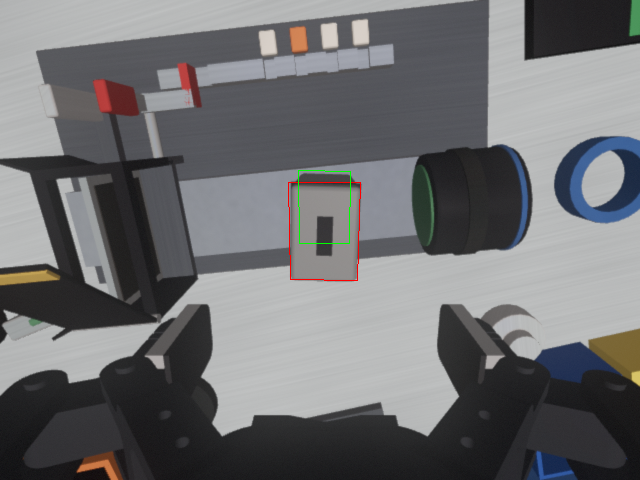

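The fitted battery outline lies right on its top face, spanning (288,182) to (360,280), and the fingers are centred on it.

Call:
play_rows:
  commands: "0 0 0.06 0 0 0; 0 0 0.12 0 0 0; 0 0 0.18 0 0 0; 0 0 0.22 0 0 0; 0 0 0.24 0 0 0; 0 0 0.24 0 0 0"

```text
time: 7.1
position: [0.6119, 0.0741, 0.0949]
eef_rot: [-0.393, -3.116, 0.0]
force: [0.2, 0.5, 0.3]
grip_width: 0.998
grasp_force: 0.0
```

Call:
play_rows:
  commands: "0 0 0 0 0 0; 0 0 0 0 0 0; 0 0 0 0 0 0; 0 0 0 0 0 0; 0 0 0 0 0 0; 0 0 0 0 0 0;0 0 0 0 0 0"
  fingers: 1
  newtons: 50

```text
time: 7.8
position: [0.613, 0.0742, 0.0975]
eef_rot: [0.393, 3.114, 0.0]
force: [-1.9, -1.8, 7.5]
grip_width: 0.607
grasp_force: 42.4
```

Call:
play_rows:
  commands: "0 0 -0.03 0 0 0; 0 0 -0.07 0 0 0; 0 0 -0.12 0 0 0; 0 0 -0.17 0 0 0; 0 0 -0.18 0 0 0; 0 0 -0.18 0 0 0"

```text
time: 8.4
position: [0.6122, 0.0744, 0.2404]
eef_rot: [0.392, 3.114, 0.0]
force: [0.2, 0.1, -5.7]
grip_width: 0.61
grasp_force: 44.5
```

```bash
python3 - <<'E'
from h import *
o=manip.get_obs();print(o["position"],o["grip_width"],o["grasp_force"],o["force"])
go([.4581,.3819,o["position"][2]],173.4)
E
```

```text
[0.61221075 0.07438234 0.24041048] 0.6096813630713998 44.50727641582489 [ 0.22168527  0.13942656 -5.68955239]
need [ 0.282  0.325 -0.001] [ 0.     0.002 -0.086] rows 6.9
```

Call:
play_rows:
  commands: "0.03 0.035 0 0 0 -0.01; 0.07 0.08 0 0 0 -0.02; 0.11 0.125 0 0 0 -0.04; 0.15 0.17 0 0 0 -0.06; 0.19 0.215 0 0 0 -0.086; 0.23 0.26 0 0 0 -0.086; 0.26 0.3 0 0 0 -0.086; 0.282 0.325 0 0 0 -0.086"

```text
time: 9.2
position: [0.4561, 0.3841, 0.2367]
eef_rot: [-0.179, -3.133, 0.003]
force: [-0.8, -0.8, -5.1]
grip_width: 0.603
grasp_force: 44.8
```

Call:
play_rows:
  commands: "0 0 0.04 0 0 0; 0 0 0.09 0 0 0; 0 0 0.14 0 0 0; 0 0 0.14 0 0 0"

```text
time: 9.6
position: [0.4551, 0.3802, 0.1207]
eef_rot: [-0.181, -3.127, 0.012]
force: [-0.5, -0.3, -5.2]
grip_width: 0.607
grasp_force: 45.2
```

```bash
python3 - <<'E'
from h import *
o=manip.get_obs();print(o["position"],o["force"])
w=cam("wrist");t=cam("top");s=cam("side")
a=cv2.resize(w["image"],(400,300));b=cv2.resize(s["image"][180:480,120:520],(400,300))
cv2.imwrite("pics/place.png",np.hstack([a,b])[:,:,::-1])
m=masks_of("charger",w);print([(q["p"],q["bbox"]) for q in m])
go([.4581,.3819,.065],173.4)
E
```

```text
[0.4551394  0.38023714 0.12071352] [-0.48111981 -0.31859484 -5.21720813]
[(0.77, [221.1, 136.7, 213.9, 132.6])]
need [ 0.001 -0.001  0.08 ] [ 0.001  0.001 -0.   ] rows 1.3
```

View pics/place.png

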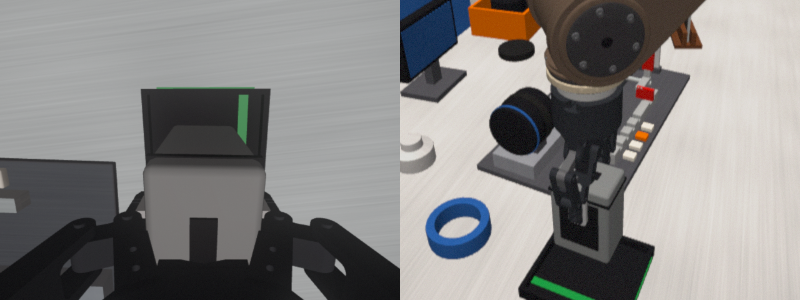

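Both views show the battery upright and held over the middle of the charger tray, with free floor on every side.

Call:
play_rows:
  commands: "0 0 0.03 0 0 0; 0 0 0.055 0 0 0; 0 0 0.068 0 0 0; 0 0 0.074 0 0 0; 0 0 0.078 0 0 0; 0 0 0.078 0 0 0"

```text
time: 10.4
position: [0.4585, 0.3824, 0.0654]
eef_rot: [0.182, 3.136, 0.001]
force: [-0.3, -0.1, -5.0]
grip_width: 0.606
grasp_force: 45.4
```

Call:
play_rows:
  commands: "0 0 0.001 0 0 0; 0 0 0.002 0 0 0; 0 0 0.003 0 0 0; 0 0 0.003 0 0 0"

```text
time: 10.8
position: [0.4584, 0.3823, 0.0635]
eef_rot: [0.181, 3.135, 0.001]
force: [-1.9, -2.1, 5.4]
grip_width: 0.603
grasp_force: 46.5
```

Contact: the force has swung from -5 to +5 N. I release slowly and retreat upward.

Call:
play_rows:
  commands: "0 0 -0.001 0 0 0; 0 0 -0.001 0 0 0; 0 0 -0.001 0 0 0; 0 0 -0.001 0 0 0; 0 0 -0.001 0 0 0; 0 0 -0.001 0 0 0"
  fingers: -1

```text
time: 11.4
position: [0.4582, 0.3822, 0.0632]
eef_rot: [0.182, 3.136, -0.0]
force: [-1.0, -1.0, 1.0]
grip_width: 1.006
grasp_force: 0.0
```

Call:
play_rows:
  commands: "0 0 -0.03 0 0 0; 0 0 -0.08 0 0 0; 0 0 -0.14 0 0 0; 0 0 -0.2 0 0 0; 0 0 -0.25 0 0 0; 0 0 -0.25 0 0 0"

```text
time: 12.0
position: [0.4594, 0.3832, 0.2689]
eef_rot: [0.181, 3.129, 0.009]
force: [0.4, 0.4, -0.7]
grip_width: 1.001
grasp_force: 0.0
```

```bash
python3 - <<'E'
from h import *
o=manip.get_obs();print(o["position"],o["grip_width"])
go(b2w([-.115,-.098+.06,.26]),180-8.74)
s=cam("side");m=masks_of("battery_mid",s);print([(q["p"],q["bbox"]) for q in m])
w=cam("wrist");m=masks_of("battery_mid",w);print([(q["p"],q["bbox"]) for q in m])
for c in(s,w):
    P=[proj(c,[.4581+i*.0375,.3819+j*.026,z]) for i in(-1,1) for j in(-1,1) for z in(.006,.116)];print(np.min(P,0).round(),np.ptp(P,axis=0).round())
E
```

```text
[0.45944486 0.38315022 0.26893765] 1.0014815930459646
need [-0.082 -0.506  0.009] [0.004 0.004 0.024] rows 8.2
[(0.81, [272.7, 374.1, 68.6, 100.4])]
[]
[271. 371.] [ 71. 105.]
[284. 165.] [ 77. 110.]
```

The battery stands in the tray; its side-view box matches the expected projection. Now to the lever.

Call:
play_rows:
  commands: "-0.01 -0.06 -0.01 0 0 0; -0.02 -0.12 -0.02 0 0 0.01; -0.03 -0.18 -0.03 0 0 0.02; -0.04 -0.24 -0.03 0 0 0.024; -0.05 -0.3 -0.03 0 0 0.024; -0.06 -0.36 -0.03 0 0 0.024; -0.07 -0.42 -0.03 0 0 0.024; -0.08 -0.48 -0.03 0 0 0.024"

```text
time: 13.0
position: [0.4768, -0.0085, 0.286]
eef_rot: [-0.24, -3.13, -0.0]
force: [1.1, -0.1, -0.5]
grip_width: 0.997
grasp_force: 0.0
```

Call:
play_rows:
  commands: "0 -0.02 0 0 0 0; 0 -0.026 0 0 0 0; 0 -0.026 0 0 0 0"

```text
time: 13.3
position: [0.474, -0.0272, 0.2864]
eef_rot: [-0.242, -3.131, -0.0]
force: [0.8, 0.2, -0.3]
grip_width: 1.0
grasp_force: 0.0
```

```bash
python3 - <<'E'
from h import *
p,r=pose();print(p,w2b(p),np.degrees(np.arctan2(r[1,0],r[0,0])))
w=cam("wrist");im=w["image"].copy()
b=w["image"].astype(int);m=((b[:,:,0]>70)&(b[:,:,0]>2.2*b[:,:,1])&(b[:,:,0]>2.2*b[:,:,2])).astype(np.uint8)
_,_,st,ce=cv2.connectedComponentsWithStats(m)
for j in range(1,len(st)):
    if st[j,4]>30: print(st[j],ce[j].round(1))
y=-.098
for s,col in((0,(255,255,0)),):
  for yy,zt in((-.078,.115),(-.118,.119)):
    P=[proj(w,b2w([-.115+i*.012,yy+j*.005,zt])) for i,j in((-1,-1),(1,-1),(1,1),(-1,1))]
    cv2.polylines(im,[np.round(P).astype(int)],True,(0,255,0),1);print(np.round(P).tolist())
cv2.imwrite("pics/w3o.png",im[:,:,::-1])
E
```

```text
[ 0.47402359 -0.02723742  0.28642804] [-0.1184939  -0.03920509  0.28642804] 171.15437795408374
[326 181   8  37 253] [329.6 199.7]
[272 205  16  35 465] [279.5 221.8]
[[272.0, 211.0], [273.0, 239.0], [284.0, 239.0], [284.0, 211.0]]
[[223.0, 212.0], [225.0, 240.0], [237.0, 240.0], [235.0, 212.0]]
```

View pics/w3o.png

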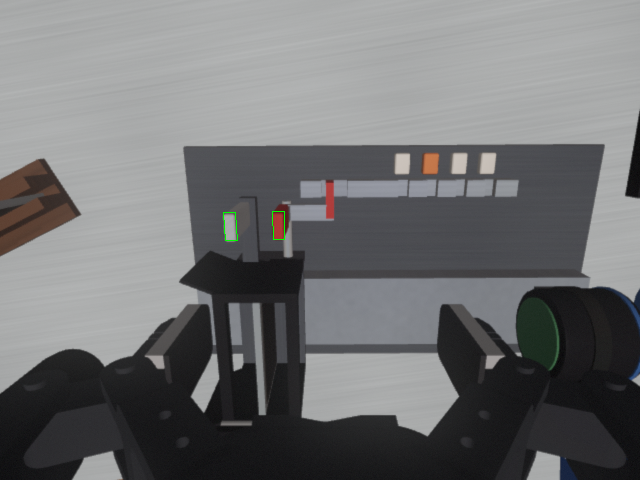

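The drawn post and paddle tops sit on the real ones: post (230,227), paddle (279,225), pawl (330,200), orange tag (431,163).

```bash
python3 - <<'E'
from h import *
w=cam("wrist")
for z in(.04,.05,.06): print(z,w2b(atz(w,329.6,199.7,z)).round(4))
o,_=None,None
b=cv2.cvtColor(w["image"],cv2.COLOR_RGB2HSV);m=cv2.inRange(b,(5,120,120),(20,255,255));m[:150]=0;m[180:]=0;m[:,:415]=0;m[:,445:]=0
u=np.argwhere(m).mean(0)[::-1];print("tag",u,w2b(atz(w,*u,.0197)).round(4))
go(b2w([-.115,-.098,.20]),171.26);go(b2w([-.115,-.098,.08]),171.26)
E
```

```text
0.04 [-0.125  -0.0329  0.04  ]
0.05 [-0.1266 -0.033   0.05  ]
0.06 [-0.1281 -0.0331  0.06  ]
tag [429.64516129 162.99032258] [-0.1608  0.0728  0.0197]
need [-0.004 -0.075  0.108] [ 0.    -0.001 -0.   ] rows 2.1
need [-0.005 -0.075  0.258] [ 0.    -0.001 -0.   ] rows 4.3
```

Call:
play_rows:
  commands: "-0.005 -0.05 0.03 0 0 0; -0.005 -0.075 0.08 0 0 0; -0.005 -0.075 0.13 0 0 0; -0.005 -0.075 0.18 0 0 0; -0.005 -0.075 0.23 0 0 0; -0.005 -0.075 0.258 0 0 0; -0.005 -0.075 0.258 0 0 0"

```text
time: 14.1
position: [0.468, -0.0856, 0.0784]
eef_rot: [-0.238, -3.128, -0.002]
force: [0.1, 0.1, 0.1]
grip_width: 1.001
grasp_force: 0.0
```

Call:
play_rows:
  commands: "0 0 0 0 0 0; 0 0 0 0 0 0; 0 -0.002 0 0 0 0; 0 -0.004 0 0 0 0; 0 -0.006 0 0 0 0; 0 -0.008 0 0 0 0; 0 -0.008 0 0 0 0"
  fingers: 1
  newtons: 30

```text
time: 14.8
position: [0.4689, -0.0938, 0.0827]
eef_rot: [0.241, 3.129, -0.001]
force: [-1.4, -0.6, 12.2]
grip_width: 0.428
grasp_force: 30.8
```

```bash
cat > look.py <<'E'
from h import *
o=manip.get_obs();p=o["position"];print("t",o["time"],"bench TCP",w2b(p).round(4),"width mm",85*o["grip_width"],"gf",o["grasp_force"],"F",np.round(o["force"],1))
s=cam("side");b=s["image"].astype(int);m=((b[:,:,0]>70)&(b[:,:,0]>2.2*b[:,:,1])&(b[:,:,0]>2.2*b[:,:,2])).astype(np.uint8)
_,_,st,ce=cv2.connectedComponentsWithStats(m)
for j in range(1,len(st)):
    if st[j,4]>30: print("side red",st[j],ce[j].round(1),w2b(atz(s,*ce[j],.045)).round(4))
w=cam("wrist");b=w["image"].astype(int);m=((b[:,:,0]>70)&(b[:,:,0]>2.2*b[:,:,1])&(b[:,:,0]>2.2*b[:,:,2])).astype(np.uint8)
_,_,st,ce=cv2.connectedComponentsWithStats(m)
for j in range(1,len(st)):
    if st[j,4]>60: print("wrist red",st[j],ce[j].round(1),w2b(atz(w,*ce[j],.05)).round(4))
h=cv2.cvtColor(w["image"],cv2.COLOR_RGB2HSV);m=cv2.inRange(h,(5,120,120),(20,255,255));_,_,st,ce=cv2.connectedComponentsWithStats(m)
for j in range(1,len(st)):
    if st[j,4]>60: print("orange",st[j],w2b(atz(w,*ce[j],.0197)).round(4))
import sys
if len(sys.argv)>1: cv2.imwrite("pics/"+sys.argv[1],np.hstack([cv2.resize(w["image"],(400,300)),cv2.resize(s["image"][150:390,170:490],(400,300))])[:,:,::-1])
E
python3 look.py sq.png
```

```text
t 14.8 bench TCP [-0.1134 -0.1057  0.0827] width mm 36.364754424705175 gf 30.81108852988109 F [-1.4 -0.6 12.2]
side red [261 161  18  16 117] [268.1 167.2] [ 0.3477 -0.4645  0.045 ]
side red [263 175  15  13  57] [270.  180.8] [ 0.2858 -0.3695  0.045 ]
side red [ 189  178   64   42 1017] [217.9 202.2] [ 0.334  -0.1823  0.045 ]
side red [249 178  13  10  36] [255.4 182.9] [ 0.3154 -0.3382  0.045 ]
side red [256 185  11  15  44] [261.5 192.7] [ 0.2632 -0.2849  0.045 ]
side red [250 197  13  11  36] [256.2 202.6] [ 0.2419 -0.2229  0.045 ]
side red [363 227  14  23 103] [371.1 241.2] [-0.0987 -0.1541  0.045 ]
side red [356 262  19  14 216] [365.3 268.2] [-0.1259 -0.0429  0.045 ]
wrist red [ 457  215   27   85 1735] [470.  254.8] [-0.1262 -0.0351  0.05  ]
wrist red [ 333  269   45  108 3400] [353.7 324.1] [-0.0893 -0.0904  0.05  ]
```

View pics/sq.png

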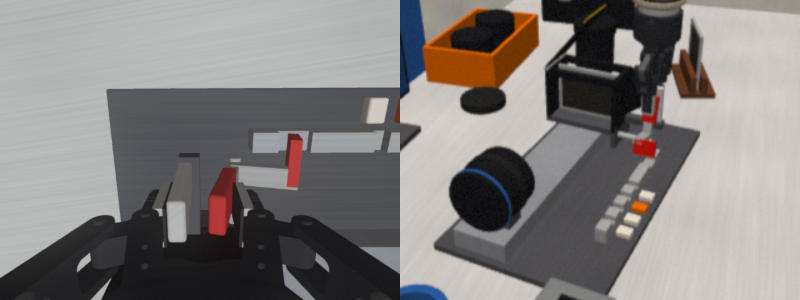

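The pads close to 36.4 mm on post and paddle, which is fully squeezed, and the pawl is up out of the slot. Now I slide about 106 mm.

Call:
play_rows:
  commands: "0 0.01 0 0 0 0; 0 0.03 0 0 0 0; 0 0.055 0 0 0 0; 0 0.08 0 0 0 0; 0 0.105 0 0 0 0; 0 0.125 0 0 0 0; 0 0.1325 0 0 0 0; 0 0.1325 0 0 0 0"

```text
time: 15.7
position: [0.4849, 0.0123, 0.0828]
eef_rot: [0.239, 3.13, 0.0]
force: [-3.7, 2.2, 12.3]
grip_width: 0.429
grasp_force: 30.4
```

```bash
python3 look.py sl.png | grep -v "0.3\|0.2"; python3 -c "
from h import *
print(w2b(pose()[0]))"
```

```text
side red [344 251  15  25 130] [352.5 265.7] [-0.099  -0.0405  0.045 ]
side red [335 288  21  18 249] [345.2 296.7] [-0.1264  0.0656  0.045 ]
wrist red [ 458  215   26   85 1696] [470.1 255.2] [-0.1264  0.0719  0.05  ]
wrist red [ 333  269   45  108 3351] [353.8 324.2] [-0.0896  0.0166  0.05  ]
[-0.11375919  0.00102212  0.08276161]
```

View pics/sl.png

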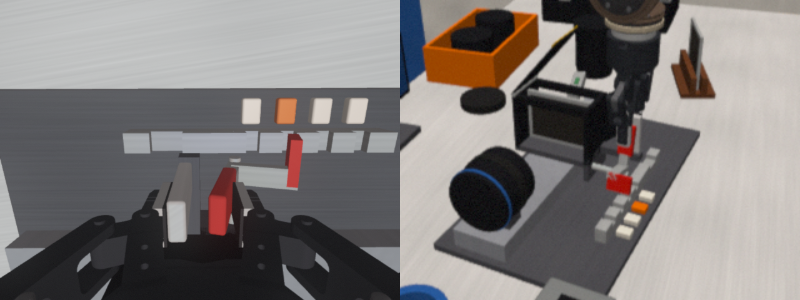

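The pawl sits at bench y of about 73 mm, level with the orange tag at (286,110) allowing for its perspective. I open in small steps and shift the tool so the post finger stays put and the spring does not push the carriage back.

Call:
play_rows:
  commands: "0 0.0014 0 0 0 0; 0 0.0014 0 0 0 0"
  fingers: 0.09

```text
time: 16.0
position: [0.4849, 0.0126, 0.0825]
eef_rot: [0.24, 3.13, -0.0]
force: [-1.7, 1.6, 9.8]
grip_width: 0.452
grasp_force: 8.4
```

Call:
play_rows:
  commands: "0 0.0013 0 0 0 0; 0 0.0013 0 0 0 0"
  fingers: 0.04

```text
time: 16.2
position: [0.485, 0.0135, 0.0824]
eef_rot: [0.241, 3.13, -0.0]
force: [-1.8, 0.9, 7.9]
grip_width: 0.481
grasp_force: 8.1
```

```bash
python3 look.py | grep -v "0.3\|0.2"
```

```text
side red [343 251  15  25 117] [351.9 266.3] [-0.0989 -0.0379  0.045 ]
side red [335 291  21  16 240] [345.4 298.3] [-0.1287  0.0699  0.045 ]
wrist red [ 452  214   29   83 1564] [466.6 248.5] [-0.1299  0.0712  0.05  ]
```

Call:
play_rows:
  commands: "0 0.0022 0 0 0 0; 0 0.0022 0 0 0 0"
  fingers: -0.04

```text
time: 16.5
position: [0.4853, 0.0152, 0.0821]
eef_rot: [0.24, 3.13, -0.0]
force: [-1.8, 0.1, 8.3]
grip_width: 0.517
grasp_force: 6.7
```

Call:
play_rows:
  commands: "0 0.0022 0 0 0 0; 0 0.0022 0 0 0 0"
  fingers: -0.12

```text
time: 16.7
position: [0.4855, 0.0171, 0.0816]
eef_rot: [0.24, 3.131, -0.0]
force: [-0.8, 0.2, 7.2]
grip_width: 0.554
grasp_force: 5.1
```

Call:
play_rows:
  commands: "0 0.0022 0 0 0 0; 0 0.0022 0 0 0 0"
  fingers: -0.2

```text
time: 16.9
position: [0.4855, 0.0188, 0.081]
eef_rot: [0.241, 3.132, -0.0]
force: [0.0, 0.2, -0.5]
grip_width: 0.604
grasp_force: 0.0
```

```bash
python3 look.py | grep -v "0.3\|0.2"
```

```text
side red [342 254  14  23 101] [350.4 268.7] [-0.0996 -0.0281  0.045 ]
side red [335 294  20  16 225] [344.2 300.7] [-0.1296  0.0777  0.045 ]
wrist red [ 437  212   34   64 1384] [455.7 240.8] [-0.1346  0.0705  0.05  ]
wrist red [ 358  272   43  112 3683] [378.6 329.7] [-0.0881  0.0359  0.05  ]
```

Call:
play_rows:
  commands: "0 0 0 0 0 0; 0 0 0 0 0 0; 0 0 0 0 0 0; 0 0 -0.03 0 0 0; 0 0 -0.08 0 0 0; 0 0 -0.14 0 0 0; 0 0 -0.2 0 0 0; 0 0 -0.26 0 0 0"
  fingers: -1

```text
time: 17.8
position: [0.4849, 0.0188, 0.2909]
eef_rot: [-0.241, -3.132, 0.0]
force: [0.8, 0.4, -0.2]
grip_width: 1.002
grasp_force: 0.0
```

Call:
play_rows:
  commands: "0 0 -0.06 0 0 0; 0 0 -0.06 0 0 0; 0 0 -0.06 0 0 0"

```text
time: 18.1
position: [0.4853, 0.0188, 0.3374]
eef_rot: [0.241, 3.131, -0.0]
force: [-0.7, 0.4, 0.7]
grip_width: 0.998
grasp_force: 0.0
```

```bash
python3 look.py lt.png; python3 - <<'E'
from h import *
w=cam("wrist")
y0=.073
im=w["image"].copy()
for yy,zt in((-.037+y0-.008,.115),(-.077+y0-.008,.119)):
    pass
for q in masks_of("flap",w)[:2]: print(q["p"],q["bbox"])
save(w,"lt_full.png")
a=cv2.resize(w["image"][120:300,200:500],None,fx=2.6,fy=2.6)
cv2.imwrite("pics/ltz.png",a[:,:,::-1])
E
```

```text
t 18.1 bench TCP [-0.1144  0.008   0.3374] width mm 84.8520897299855 gf 0.0 F [-0.7  0.4  0.7]
side red [ 189  161   90   59 1284] [225.6 196.7] [ 0.3365 -0.2206  0.045 ]
side red [342 251  14  26 303] [348.2 263.6] [-0.0881 -0.0445  0.045 ]
side red [335 294  20  16 229] [344.2 300.6] [-0.1294  0.0776  0.045 ]
wrist red [378 173   8  27 186] [381.5 185.2] [-0.1313  0.0722  0.05  ]
wrist red [339 194  11  29 273] [343.9 208.2] [-0.1052  0.0304  0.05  ]
orange [373 148  14  19 253] [-0.1609  0.0727  0.0197]
0.69 [278.2, 375.9, 100.2, 14.8]
```

View pics/lt.png

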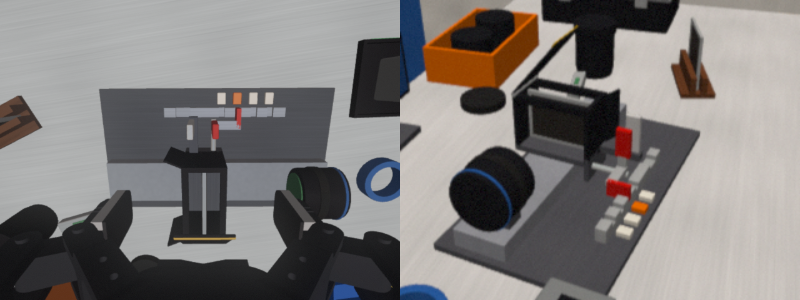

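```bash
python3 - <<'E'
from h import *
w=cam("wrist")
b=w["image"].astype(int);m=((b[:,:,0]>70)&(b[:,:,0]>2.2*b[:,:,1])&(b[:,:,0]>2.2*b[:,:,2]))
h=cv2.cvtColor(w["image"],cv2.COLOR_RGB2HSV)
for z in(.115,.119): print(z,"pixel edges paddle", [w2b(atz(w,u,212,z))[1].round(4) for u in(339,350)])
s=.0035+.1062
for yy,zt in((-.078,.115),(-.118,.119)):
    print([np.round(proj(w,b2w([-.115+i*.012,yy+j*.005+.1057,zt]))).tolist() for i,j in((-1,-1),(1,1))])
print(b[212,300:356].mean(1).astype(int).tolist());print(m[212,330:356].astype(int).tolist())
# flap: yellow strip in saved side + wrist
for n,c in(("w",w),("s",cam("side"))):
    H=cv2.cvtColor(c["image"],cv2.COLOR_RGB2HSV);k=cv2.inRange(H,(18,120,90),(30,255,255));_,_,st,ce=cv2.connectedComponentsWithStats(k)
    print(n,[(st[j].tolist(),ce[j].round(1).tolist()) for j in range(1,len(st)) if st[j,4]>25])
hx=.065
go(b2w([hx-.055,.01,.30]),171.26)
E
```

```text
0.115 pixel edges paddle [np.float64(0.0223), np.float64(0.0329)]
0.119 pixel edges paddle [np.float64(0.0221), np.float64(0.0327)]
[[340.0, 198.0], [350.0, 223.0]]
[[298.0, 199.0], [308.0, 223.0]]
[170, 171, 173, 173, 171, 171, 171, 162, 141, 97, 87, 82, 81, 80, 81, 79, 74, 79, 80, 80, 81, 80, 80, 80, 79, 81, 80, 79, 79, 81, 80, 79, 80, 79, 79, 80, 80, 81, 78, 60, 73, 90, 98, 97, 98, 100, 99, 98, 96, 90, 76, 79, 80, 79, 81, 80]
[0, 0, 0, 0, 0, 0, 0, 0, 0, 0, 1, 1, 1, 1, 1, 1, 1, 1, 1, 1, 0, 0, 0, 0, 0, 0]
w [([277, 381, 100, 4, 390], [325.8, 382.5])]
s [([292, 170, 20, 17, 29], [302.6, 177.4]), ([0, 328, 76, 96, 5025], [32.4, 371.0])]
need [-0.156  0.003  0.044] [-0.    -0.001 -0.001] rows 2.6
```

Wrist and side views show the pawl in line with the orange tag (y 72.2 vs 72.7 mm), and the paddle is at its rest place, so it is latched. Next is the flap.

```bash
python3 - <<'E'
from h import *
w=cam("wrist")
for th in(.6,.7,.8,.9,1.0):
    x,z=.065-.126*np.cos(th),.142+.126*np.sin(th)
    l,r=w2b(atz(w,277,382.5,z)),w2b(atz(w,377,382.5,z));print(th,x.round(3),z.round(3),l.round(4),r.round(4))
E
```

```text
0.6 -0.039 0.213 [ 0.0077 -0.0299  0.2131] [0.0077 0.0506 0.2131]
0.7 -0.031 0.223 [ 0.0006 -0.0284  0.2232] [0.0005 0.049  0.2232]
0.8 -0.023 0.232 [-0.006  -0.0271  0.2324] [-0.006   0.0476  0.2324]
0.9 -0.013 0.241 [-0.0119 -0.0259  0.2407] [-0.0119  0.0462  0.2407]
1.0 -0.003 0.248 [-0.0171 -0.0248  0.248 ] [-0.0171  0.0451  0.248 ]
```

Call:
play_rows:
  commands: "0 0 0 0 0 0; 0 0 0 0 0 0; 0 0 0 0 0 0;0 0 0 0 0 0; 0 0 0 0 0 0; 0 0 0 0 0 0"
  fingers: 1

```text
time: 19.05
position: [0.4854, 0.0187, 0.3369]
eef_rot: [0.241, 3.132, -0.0]
force: [0.3, 0.5, -0.6]
grip_width: 0.003
grasp_force: 0.0
```

Call:
play_rows:
  commands: "-0.05 0.001 0 0 0 0; -0.1 0.002 0.02 0 0 0; -0.15 0.003 0.05 0 0 0; -0.156 0.003 0.1 0 0 0; -0.156 0.003 0.13 0 0 0; -0.156 0.003 0.16 0 0 0; -0.156 0.003 0.19 0 0 0; -0.156 0.003 0.21 0 0 0"

```text
time: 19.85
position: [0.6087, 0.002, 0.1672]
eef_rot: [-0.241, -3.131, 0.0]
force: [0.2, 0.1, 0.7]
grip_width: -0.001
grasp_force: 0.5
```

```bash
python3 - <<'E'
from h import *
p,r=pose();print(w2b(p),manip.get_obs()["force"]);go(b2w([.01,.01,.146]),171.26)
E
```

```text
[0.01020792 0.01020128 0.16722364] [0.184615   0.06606878 0.73392895]
need [ 0.    -0.     0.027] [-0.    -0.001 -0.001] rows 0.4
```

Call:
play_rows:
  commands: "0 0 0.012 0 0 0; 0 0 0.02 0 0 0; 0 0 0.024 0 0 0; 0 0 0.026 0 0 0; 0 0 0.027 0 0 0; 0 0 0.028 0 0 0; 0 0 0.028 0 0 0"

```text
time: 20.55
position: [0.6092, 0.002, 0.1468]
eef_rot: [0.241, 3.132, -0.0]
force: [0.0, -0.3, 0.5]
grip_width: -0.0
grasp_force: 0.3
```

Call:
play_rows:
  commands: "0 0 0.002 0 0 0; 0 0 0.003 0 0 0; 0 0 0.004 0 0 0; 0 0 0.004 0 0 0"

```text
time: 20.95
position: [0.6094, 0.002, 0.1458]
eef_rot: [0.24, 3.13, -0.0]
force: [-7.2, -0.0, 21.4]
grip_width: -0.0
grasp_force: 11.3
```

Call:
play_rows:
  commands: "0 0 -0.01 0 0 0; 0 0 -0.05 0 0 0; 0 0 -0.1 0 0 0; 0 0 -0.16 0 0 0; 0.06 0 -0.2 0 0 0; 0.12 0 -0.24 0 0 0; 0.16 0 -0.26 0 0 0; 0.16 0 -0.26 0 0 0"

```text
time: 21.75
position: [0.4796, 0.0223, 0.3551]
eef_rot: [0.239, 3.127, -0.0]
force: [0.6, -0.7, 0.8]
grip_width: 0.001
grasp_force: 0.0
```

```bash
python3 look.py end.png; python3 - <<'E'
from h import *
s=cam("side");w=cam("wrist")
for n,c in(("w",w),("s",s)):
    k=cv2.inRange(cv2.cvtColor(c["image"],cv2.COLOR_RGB2HSV),(18,120,90),(30,255,255));_,_,st,ce=cv2.connectedComponentsWithStats(k)
    print(n,[(st[j].tolist(),ce[j].round(1).tolist()) for j in range(1,len(st)) if st[j,4]>15], proj(c,b2w([-.061,.010,.146])).round(1))
for n in("battery_mid","charger"): print(n,[(q["p"],q["bbox"]) for q in masks_of(n,s)[:1]])
E
```

```text
t 21.75 bench TCP [-0.1205  0.0106  0.3551] width mm 0.0672421099953047 gf 0.0 F [ 0.6 -0.7  0.8]
side red [249 161  31  33 266] [265.6 175.2] [ 0.3199 -0.4025  0.045 ]
side red [ 189  183   66   37 1114] [218.8 202.4] [ 0.3311 -0.1822  0.045 ]
side red [248 195  10  14  33] [253.3 202.2] [ 0.2505 -0.2221  0.045 ]
side red [342 251  14  26 301] [348.2 263.6] [-0.0881 -0.0443  0.045 ]
side red [335 294  20  16 230] [344.2 300.6] [-0.1294  0.0775  0.045 ]
side red [356 314  12   6  31] [361.4 316.6] [-0.1741  0.1081  0.045 ]
wrist red [373 174   8  31 205] [376.9 188. ] [-0.1285  0.0722  0.05  ]
wrist red [336 194  10  28 245] [340.6 207.7] [-0.1052  0.03    0.05  ]
orange [369 150  13  18 232] [-0.1606  0.0727  0.0197]
w [([287, 269, 74, 11, 806], [323.8, 274.0]), ([576, 396, 64, 50, 1929], [614.8, 416.6])] [323.7 270.1]
s [([315, 220, 20, 18, 130], [323.7, 228.0]), ([0, 328, 76, 96, 5026], [32.3, 371.0])] [325.7 228.4]
battery_mid [(0.57, [271.3, 373.6, 68.0, 102.2])]
charger [(0.93, [241.5, 418.5, 132.5, 60.0])]
```

View pics/end.png

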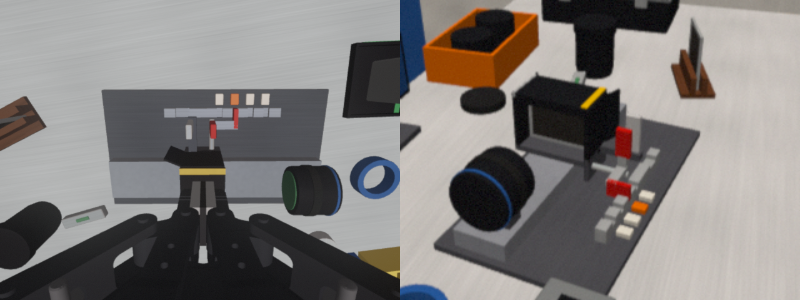

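The views show the flap flat, with its yellow edge strip where a closed flap's would be. The pawl sits at the orange tag, the battery stands in the charger, and the arm is clear. Handing in.

```bash
python3 -c "
from cell import manip
print(manip.finish_job())"
```

```text
the job is handed in; nothing more can be done
None
```

I handed the job in at about 22 s: the battery stands upright in the green-striped charger, the matte box is latched at the orange-tag notch, and the top flap is fully down. The final images show all three; `finish_job` returned no verdict.

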